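# Refit a filter element and start its cap by the back-turn

## Robot

A 6-joint arm with a two-finger parallel gripper is mounted at the origin on a cart in front of the work surface, level with it; the furniture and walls round the work are solid. World frame = base frame: x ahead of the robot, y to its left, z up, the work surface at z = 0. Lengths are in mm, angles in rad, forces in N, time in s.
With the tool pointing down it reaches from about 350 to 975 mm from the base axis. Payload 7.1 kg.
Tool frame: the origin (TCP) lies between the finger pads; the fingertips stand 19 mm ahead of it and the grasp point (between the pads) is the TCP (ctrl.tcp_to_tips is the distance from the TCP to the fingertips, in mm); z points along the fingers, y is the line along which they close (so a half turn about z gives the same grasp; the last joint's range is limited). The gripper opens to 88 mm and grips with 3 to 60 N. Pads are 20 mm wide; open, the fingers measure 115 mm over their backs; the gripper's body (75 mm by 178 mm) begins 61 mm behind the grasp point.
Start: joints at [1.16, 0.423, 1.63, -0, 1.089, -0.019], TCP at [238.626, 577.635, 241.675] pointing down, gripper open.
Joint ranges: [-3, 3], [-0.9, 2.11], [0.09, 2.58], [-1.31, 4.45], [0.11, 2.69], [-2.54, 2.54]. Speed limits (rad/s): [2.39, 2.39, 3.01, 3.14, 3.14, 3.14].

## Interface

Orientations are given as a rotation vector (axis times angle).
In Python, from workcell import status, optics, ctrl gives the robot as it stands. The module is installed in compiled form; this text tells all that it offers.
- The arm moves only by the shell command python3 -m inch 'ROWS'. ROWS is JSON, a list that holds one entry, the list of rows, each a list of 7 numbers: the shift along the tool's x, y, z in mm, then the turn, a rotation vector about the tool's x, y, z in rad, then the opening in per cent of the stroke, from 0 (shut) to 100 (fully open). A call has 1 to 20 rows; each row is the pose to reach, as a shift and turn from the pose commanded when the call began, along the tool's axes at that moment; what a row does not reach only later rows make up. A row lasts 1/10 s, in which the tool goes at most 50 mm and 8.59 degrees, less where a joint would pass 70% of its speed; a pose out of reach is approached as far as the arm can. A call with a gripper value outside its range is refused whole. The fingers move at their own pace and stop on an object; the grip force is fixed at half the most. Time passes only in rows, so rows that repeat a pose let the fingers close. It gives the time, the measured TCP pose, the force, the opening and the grip force at its end, in the units of the state.
- status.get_obs(): the state, without advancing time (a new reading comes with each control period).
- optics.get_image(name): name is "scene" or "top" or "wrist"; returns a dict with "frame" (384x512x3 uint8, red, green, blue), "fx", "fy", "cx", "cy" (pixels), "rvec" (rotation vector, rad) and "tvec" (3), from world to camera coordinates, as OpenCV has them; the wrist camera has in their place "hand_eye" (4x4, takes a point from camera to tool coordinates, whose origin is the TCP and whose axes are the flange's). Camera axes: x right, y down, z forward; pixel columns grow to the right and rows downward; lengths in mm; the calibration is good to about 2 mm. A picture is of the moment at which its call begins: read the wrist's pose just before it. There is no depth.
- ctrl.close_job(): hands the job in; it is judged then, once.
The state is a dict: "t": time; "qpos": joint angles; "qvel": joint speeds; "joint_torque": joint torques, N m; "ee_pos": TCP position; "orientation": TCP orientation; "ft_force": force on the tool from outside, world axes, zero at the start; "moment": the same for the moment, N m; "width": finger opening in mm; "grasp_force": force on a finger pad.
Only numpy, scipy, OpenCV 4.12 (cv2) and the standard library are available. Lean on these libraries where they do the work, as an engineer would, in place of code of your own. Each camera call takes 0.05 s, during which the arm holds its last target. There are 200 camera calls.

## Task

Refit the filter: gently lower the element, foot down, into the pot that is bolted to the plate on the bench, without dropping it. Then set the cap on the pot's threaded collar, turn it backward (anticlockwise) under light pressure until you feel the thread starts drop, and from there screw it forward (clockwise) until it is fully home against its stop, never forcing it against the thread. Let go of the cap and leave the other things on the bench where they are.

Things in the scene. Friction and masses are not known exactly. Their poses are not given: they have to be found in the camera images.
- pot: the fixed filter pot: dark square base plate 112 x 112 x 10 mm, round light-metal barrel of 73 mm diameter up to 52 mm, two brass hose ports along its +y and -y axes (out to 58 mm from the axis, 32 mm up), and on top an upright threaded collar that belongs to it. Origin: centre of the base plate's underside, on the bench; z up. It does not move
- pot_mouth (a point): centre of the collar's top rim, 82 mm above the bench on the pot's upright axis (axes as the pot's). The collar rises 30 mm above the barrel: smooth bore of 31 mm diameter down to a flat floor 72 mm below the rim, outside 46 mm diameter, 54 mm over the thread crests
- pot_thread (a point): point on the pot's axis level with the tops of the three thread starts, 4 mm below the rim. Right-hand thread, 3 starts 120 deg apart, 18 mm a turn (2.9 mm per rad); each thread is 2.5 mm thick and falls clockwise (seen from above) from its blunt start. The collar is pressed in at no particular angle: where the starts lie about the axis is not given and differs each time
- pot_rib (a point): point on the pot's axis level with the stop ribs, 8.4 mm below the rim. On each thread, 1.54 rad clockwise of its start, stands a hard rib 2.9 mm high, 0.1 rad wide; the next start follows 0.5 rad after the rib. A lug riding on a thread hits the rib if turned clockwise; turned back it climbs 2.9 mm per rad to the start, then falls about 5 mm into the gap (0.25 rad of free play before the rib)
- pot_home (a point): point on the pot's axis, 2.7 mm above the rim, where the cap's centre lies when the cap is fully home. From the gap a lug runs clockwise under the thread start, sinking 2.9 mm per rad, to a hard end stop 0.98 rad past the start (1.0 to 1.35 rad forward from the drop). Rib and end stop are unyielding: a few hundredths of a rad too far overload the thread, which bears 60 N at most
- cap_center (a point): the loose screw cap, standing on its open side: point on its axis half-way up (18.5 mm), z towards its top. Ribbed skirt of 65 mm diameter, 19 mm high, a hexagon above, 0.13 to 0.21 kg. Its height above the rim (pot_mouth): 11.5 mm with the lugs on the threads at the starts, falling to 7.5 mm next to the ribs; about 6.3 mm dropped into the gaps; 2.7 mm home
- cap_hex (a point): centre of the cap's hexagon, 28 mm above the skirt's lower edge. Hexagon 36 mm across the flats, 18 mm high (19 to 37 mm above the lower edge); flats face the cap's x axis and every 60 deg. It is hollow below, so that the element's stem fits under it
- cap: the cap again; origin at the centre of the skirt's lower edge. Skirt 56.8 mm inside diameter; inside it three lugs, 120 deg apart, reach in to 48.6 mm diameter, each 6.5 mm long (0.25 rad) and 2.2 mm thick, underside 3 mm above the lower edge; they stay clear of the collar's 46 mm and run on or under its threads
- element_center (a point): the loose filter element, standing on its foot: point on its axis half-way up (43.5 mm above the foot). Bronze cylinder of 27 mm diameter, 66 mm high, on a 22 mm foot spigot 4 mm high; on top a steel stem of 9 mm diameter from 66 to 87 mm above the foot to lift it by. 0.10 to 0.16 kg. Seated in the pot, its foot is 72 mm below the rim and its stem 15 mm above it
- element: the element again; origin at the centre of its foot, z towards its stem
- spanner_big: bystander: combination spanner 201 mm long, flat on the bench; origin under its middle
- flux_tin: bystander: flat round tin, 75 mm diameter, 31 mm high; origin under its centre
- bolt: bystander: hexagon bolt, 85 mm long, lying; origin under its middle
- nut: bystander: hexagon nut 24 mm across the flats; origin under its centre
- hammer: bystander: ball-peen hammer, 334 mm long, lying; origin under its middle
- fitting: bystander: brass pipe fitting, 38 mm long; origin under its centre
- steel_tin: bystander: open steel tin, 67 mm diameter, 39 mm high; origin under its centre
Things that resemble listed ones, but are neither listed nor needed, are in the scene too. What is shaped like the element but green or red is not meant.

How it is judged:
By the outcome, as a careful person would: the job done as asked, in the order asked, and still so for the second after the job is handed in, with the robot touching nothing.
It also fails if it takes over 72 s, if anything falls off the work surface, if the arm or the gripper's body presses on something with over 40 N, if the wrist force passes 120 N, or if a joint passes its speed limit or range.

## Working session

There is one attempt and no reset: what is moved stays moved. The work goes in short steps, Python scripts to look and compute and a shell command to move; the robot and the scene stay as the last step left them, time stands still between calls to the robot, and variables do not carry over. Pictures are saved under pics/ and viewed, at most 10 in all, crops included, and the job is handed in when it is done.

```bash
mkdir -p pics; cat > h.py <<'E'
import numpy as np, cv2
from scipy.spatial.transform import Rotation as R
from workcell import status, optics, ctrl
def snap(n,f):
    o=status.get_obs(); im=optics.get_image(n); cv2.imwrite('pics/'+f+'.png',im['frame'][:,:,::-1])
    K=np.array([[im['fx'],0,im['cx']],[0,im['fy'],im['cy']],[0,0,1.]])
    if n=='wrist':
        T=np.eye(4);T[:3,:3]=R.from_rotvec(o['orientation']).as_matrix();T[:3,3]=o['ee_pos']
        T=T@np.array(im['hand_eye']); 
    else:
        T=np.eye(4);T[:3,:3]=R.from_rotvec(np.ravel(im['rvec'])).as_matrix();T[:3,3]=np.ravel(im['tvec']);T=np.linalg.inv(T)
    np.savez('pics/'+f+'.npz',K=K,T=T); return im['frame']
def px(f,u,v,z):
    d=np.load('pics/'+f+'.npz');T=d['T'];r=T[:3,:3]@np.linalg.inv(d['K'])@[u,v,1.];c=T[:3,3]
    return c+r*(z-c[2])/r[2]
def proj(f,p):
    d=np.load('pics/'+f+'.npz');q=np.linalg.inv(d['T'])@np.r_[p,1];q=d['K']@q[:3];return q[:2]/q[2]
E
python3 - <<'E'
from h import *
a=snap('scene','scene0');b=snap('top','top0')
for f in('scene0','top0'):
    d=np.load('pics/'+f+'.npz');print(d['K'][0,0],d['T'].round(2).tolist())
    cv2.imwrite('pics/'+f+'b.png',cv2.resize(cv2.imread('pics/'+f+'.png'),(800,600),interpolation=cv2.INTER_CUBIC))
print(status.get_obs())
E
```

```text
462.77430508577316 [[-0.68, -0.36, 0.64, -378.88], [-0.74, 0.31, -0.6, 853.01], [0.02, -0.88, -0.47, 738.0], [0.0, 0.0, 0.0, 1.0]]
384.43867892719516 [[-0.01, -1.0, 0.06, 453.02], [-1.0, 0.01, -0.0, 11.25], [-0.0, -0.06, -1.0, 1405.72], [0.0, 0.0, 0.0, 1.0]]
{'t': 0.1, 'qpos': array([ 1.16001098e+00,  4.23742259e-01,  1.63061408e+00,  9.87882133e-07,
        1.08860581e+00, -1.90023939e-02]), 'qvel': array([ 5.60092843e-04, -1.27442009e-03, -1.48996040e-03,  3.03523699e-05,
        4.05370381e-04, -1.07219266e-03]), 'joint_torque': array([-3.14750914e-04, -5.45605087e+01, -2.74325019e+01,  6.46156934e-02,
        1.87500031e-02, -4.01794557e-05]), 'ee_pos': array([238.43346161, 577.21219711, 240.99305668]), 'orientation': array([-6.11426424e-01, -3.08122013e+00,  2.10121991e-03]), 'ft_force': array([ 0.01775902,  0.27915062, -0.19550136]), 'moment': array([-0.02932206, -0.01512661, -0.02228437]), 'grasp_force': 0.0, 'width': 87.39548658572923}
```

View pics/top0b.png

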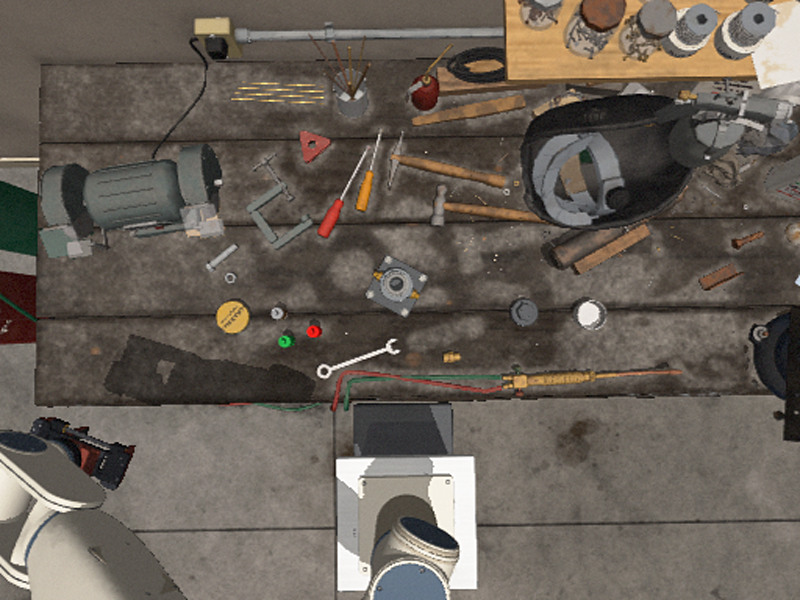

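View pics/scene0b.png

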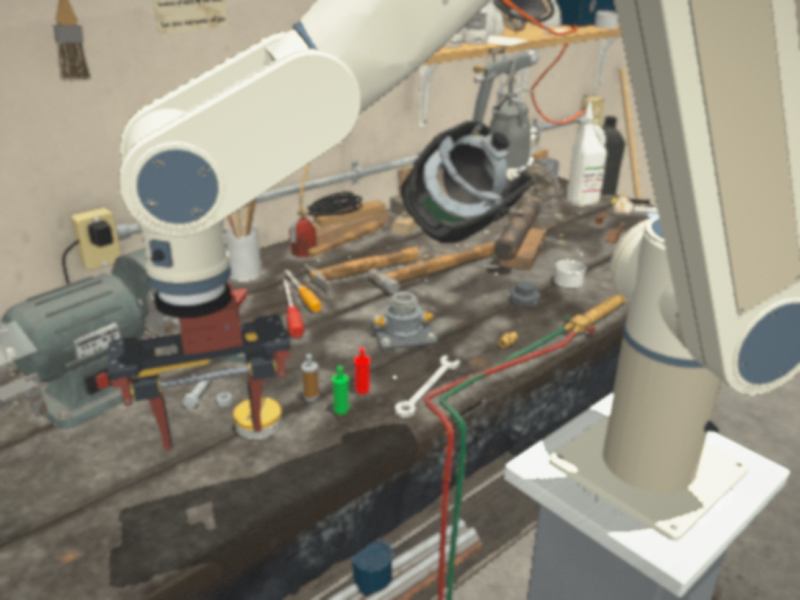

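The top view shows the element (silver top) at (278,312), with green at (286,341) and red at (314,331) as decoys. The pot collar is at (396,284) and the cap at (523,312). The scene view confirms the bronze element at (310,378).

```bash
python3 - <<'E'
from h import *
s=.64
for n,u,v,z in(('el',278,312,87),('green',286,341,87),('red',314,331,87),('pot',396,284,82),('cap',523,311,37),('flux',233,317,31)):
    print(n,px('top0',u*s,v*s,z).round(0))
print('el scene',px('scene0',309*s,357*s,87).round(0),px('scene0',404*s,298*s,82).round(0))
o=status.get_obs();Rm=R.from_rotvec(o['orientation']).as_matrix();print(Rm.round(3))
im=optics.get_image('wrist');print(np.array(im['hand_eye']).round(3),im['fx'])
for n,p in(('el',(367,213,240)),('cap',(367,-210,240))):print(n,Rm.T@(np.array(p)-o['ee_pos']))
E
```

```text
el [486. 275.  87.]
green [422. 258.  87.]
red [443. 196.  87.]
pot [544.  15.  82.]
cap [ 481. -273.   37.]
flux [477. 389.  31.]
el scene [480. 283.  87.] [541.  16.  82.]
[[-0.924  0.382 -0.001]
 [ 0.382  0.924 -0.001]
 [ 0.    -0.001 -1.   ]]
[[ 1.00000e-03 -9.67000e-01 -2.55000e-01  6.94730e+01]
 [ 1.00000e+00  1.00000e-03  1.00000e-03 -1.49000e-01]
 [-1.00000e-03 -2.55000e-01  9.67000e-01 -1.42437e+02]
 [ 0.00000e+00  0.00000e+00  0.00000e+00  1.00000e+00]] 308.10294477212216
el [-257.89483079 -287.52255194    1.37980453]
cap [-419.41201844 -678.4712905     1.9107575 ]
```

```bash
cat >> h.py <<'E'
def plan(p,yaw):
    "row (shift,turn) from measured pose to tool-down pose at p with tool y at world angle yaw"
    o=status.get_obs();A=R.from_rotvec(o['orientation']);s,c=np.sin(yaw),np.cos(yaw)
    B=R.from_matrix(np.array([[-s,c,0],[c,s,0],[0,0,-1.]]))
    y=A.as_matrix()[:,1];print('yaw now',np.arctan2(y[1],y[0]).round(3),'q6',o['qpos'][5].round(3),'t',o['t'],'pos',o['ee_pos'].round(1))
    print('row',A.inv().apply(np.array(p)-o['ee_pos']).round(2),(A.inv()*B).as_rotvec().round(3))
E
python3 -c "
from h import *
plan((484,278,240),.55)"
```

```text
yaw now 1.179 q6 -0.019 t 0.15 pos [238.5 577.3 241.1]
row [-341.23 -182.84    1.27] [-0.001  0.     0.629]
```

```bash
python3 -m inch '[[[-341.2,-182.8,0.5,0,0,0.629,40],[-341.2,-182.8,0.5,0,0,0.629,40],[-341.2,-182.8,0.5,0,0,0.629,40],[-341.2,-182.8,0.5,0,0,0.629,40],[-341.2,-182.8,0.5,0,0,0.629,40],[-341.2,-182.8,0.5,0,0,0.629,40],[-341.2,-182.8,0.5,0,0,0.629,40],[-341.2,-182.8,0.5,0,0,0.629,40],[-341.2,-182.8,0.5,0,0,0.629,40],[-341.2,-182.8,0.5,0,0,0.629,40],[-341.2,-182.8,0.5,0,0,0.629,40],[-341.2,-182.8,0.5,0,0,0.629,40],[-341.2,-182.8,0.5,0,0,0.629,40]]]'
python3 - <<'E'
from h import *
f=snap('wrist','w1');print(proj('w1',(484,278,87)),proj('w1',(484,278,0)))
cv2.imwrite('pics/w1b.png',cv2.resize(cv2.imread('pics/w1.png'),(800,600),interpolation=cv2.INTER_CUBIC))
E
```

```text
t: 1.45
ee_pos: [483.4, 279.4, 241.2]
orientation: [-1.532, -2.743, 0.0]
ft_force: [-0.2, 0.4, -0.3]
width: 34.8
grasp_force: 0.0
[255.29029127 189.83193843] [255.30866557 173.82345029]
```

View pics/w1b.png

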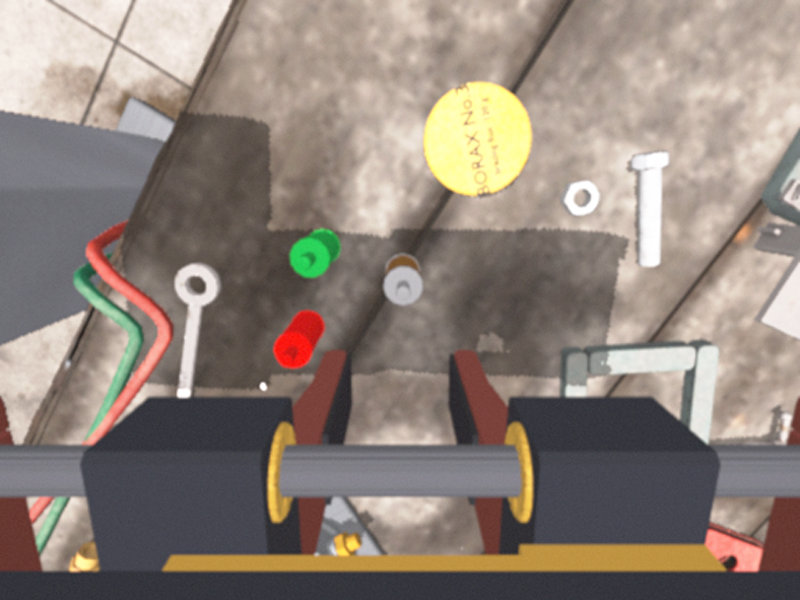

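The wrist view shows the element's stem top at about (404,291) and its disc at (403,286) in the enlarged picture. Green is at (312,255) and red at (298,345). The finger gap is clear.

```bash
python3 - <<'E'
from h import *
s=.64
print(px('w1',404*s,290*s,87),px('w1',403*s,285.5*s,66))
print('green',px('w1',308*s,260*s,87),'red',px('w1',293*s,352*s,87))
# refine: grey disc vs. shadow
g=cv2.imread('pics/w1.png',0);c=g[165:205,235:285];_,b=cv2.threshold(c,0,255,cv2.THRESH_OTSU)
n,l,st,ce=cv2.connectedComponentsWithStats(b)
for i in range(1,n):
    if st[i,4]>40: print(st[i],ce[i]+[235,165],px('w1',*(ce[i]+[235,165]),66))
E
```

```text
[484.49425045 283.34280211  87.        ] [484.94459971 281.73563848  66.        ]
green [423.70962112 268.28019246  87.        ] red [444.65553705 210.09250753  87.        ]
[ 11   6  25  25 477] [257.90146751 182.75681342] [484.94884055 281.69171622  66.        ]
```

```bash
python3 -c "
from h import *
plan((485,282,150),.55)"
```

```text
yaw now 0.552 q6 -0.049 t 1.5 pos [483.5 279.3 241.2]
row [ 1.54  2.67 91.17] [-0.    -0.     0.002]
```

```bash
python3 -m inch '[[[1.5,2.7,91,0,0,0,40],[1.5,2.7,91,0,0,0,40],[1.5,2.7,91,0,0,0,40],[1.5,2.7,91,0,0,0,40]]]'
python3 - <<'E'
from h import *
snap('wrist','w2');u,v=proj('w2',(485,282,66)).astype(int);print(u,v)
g=cv2.imread('pics/w2.png',0);x0,y0=u-45,v-45;c=g[y0:y0+90,x0:x0+90];_,b=cv2.threshold(c,0,255,cv2.THRESH_OTSU)
n,l,st,ce=cv2.connectedComponentsWithStats(b)
for i in range(1,n):
    if st[i,4]>80: print(st[i],px('w2',*(ce[i]+[x0,y0]),66))
cv2.imwrite('pics/w2b.png',cv2.resize(cv2.imread('pics/w2.png'),(640,480)))
plan((485,282,93),.55)
E
```

```text
t: 1.9
ee_pos: [485.4, 281.4, 150.3]
orientation: [-1.533, -2.741, 0.002]
ft_force: [1.0, 0.5, 0.2]
width: 35.1
grasp_force: 0.0
255 208
[   0    0   90   90 4843] [485.94208437 284.38309293  66.        ]
yaw now 0.551 q6 -0.047 t 1.95 pos [486.3 281.8 151.6]
row [ 0.86 -1.11 58.56] [0.001 0.    0.001]
```

View pics/w2b.png

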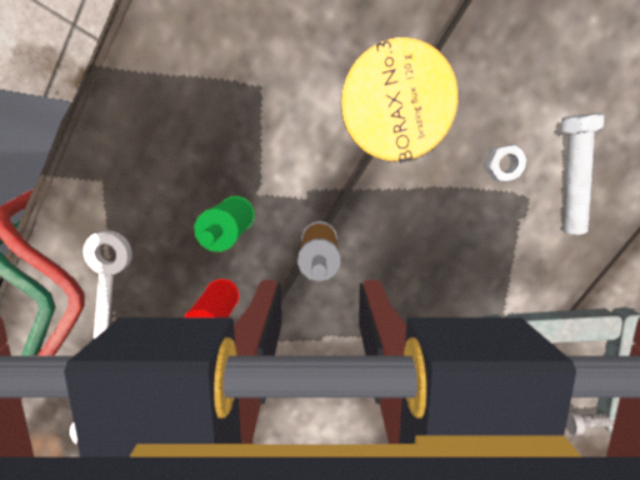

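The disc sits at (319,259) on the 640-wide picture, within a pixel of the prediction, so the element is at (485,282).

```bash
python3 -m inch '[[[0.2,-0.3,40,0,0,0,40],[0.2,-0.3,57.5,0,0,0,40],[0.2,-0.3,57.5,0,0,0,40],[0.2,-0.3,57.5,0,0,0,40],[0.2,-0.3,57.5,0,0,0,0],[0.2,-0.3,57.5,0,0,0,0],[0.2,-0.3,57.5,0,0,0,0],[0.2,-0.3,57.5,0,0,0,0],[0.2,-0.3,57.5,0,0,0,0],[0.2,-0.3,57.5,0,0,0,0],[0.2,-0.3,57.5,0,0,0,0]]]'; python3 -c "
from h import *
print(status.get_obs())"
```

```text
t: 3.05
ee_pos: [485.7, 281.3, 93.3]
orientation: [1.534, 2.741, 0.001]
ft_force: [-0.9, -0.2, 5.9]
width: 7.5
grasp_force: 30.0
{'t': 3.05, 'qpos': array([ 5.03782312e-01,  5.43569947e-01,  1.85821347e+00, -4.88158483e-05,
        7.39054292e-01, -4.62635275e-02]), 'qvel': array([ 1.15399332e-03,  1.75610050e-03,  2.56822417e-04,  2.71474815e-05,
        4.98866324e-04, -9.71659314e-04]), 'joint_torque': array([ 1.38534201e-02, -4.96351433e+01, -1.79137212e+01,  5.90732438e-02,
       -3.62869184e-01,  3.52832667e-04]), 'ee_pos': array([485.65440296, 281.28151032,  93.30306721]), 'orientation': array([1.53442480e+00, 2.74088718e+00, 9.79413529e-04]), 'ft_force': array([-0.87385931, -0.2498383 ,  5.90134319]), 'moment': array([-0.18227577,  0.18165851, -0.02176341]), 'grasp_force': 30.015605986118317, 'width': 7.518066499640948}
```

```bash
python3 -m inch '[[[0,0,-5,0,0,0,0],[0,0,-15,0,0,0,0],[0,0,-50,0,0,0,0],[0,0,-95,0,0,0,0],[0,0,-130,0,0,0,0],[0,0,-147,0,0,0,0],[0,0,-147,0,0,0,0]]]'; python3 -c "
from h import *
plan((543,-50,240),.03)"
```

```text
t: 3.75
ee_pos: [486.7, 281.9, 243.1]
orientation: [1.533, 2.738, 0.008]
ft_force: [-0.8, -0.6, -1.7]
width: 8.1
grasp_force: 30.0
yaw now 0.55 q6 -0.046 t 3.75 pos [486.7 281.9 243.1]
row [-312.36 -125.51    2.42] [ 0.006 -0.001  0.52 ]
```

```bash
python3 -m inch '[[[-20,-8,0,0,0,0.05,0],[-60,-24,0,0,0,0.1,0],[-105,-42,0,0,0,0.18,0],[-150,-60,0,0,0,0.26,0],[-195,-78,0,0,0,0.34,0],[-240,-96,0,0,0,0.42,0],[-280,-112,0,0,0,0.5,0],[-303,-122,0,0,0,0.52,0],[-312,-125.5,0,0,0,0.52,0],[-312,-125.5,0,0,0,0.52,0],[-312,-125.5,0,0,0,0.52,0],[-312,-125.5,0,0,0,0.52,0],[-312,-125.5,0,0,0,0.52,0]]]'; python3 - <<'E'
from h import *
print(status.get_obs()['ee_pos'],status.get_obs()['width'])
snap('wrist','w3');print(proj('w3',(543,15,82))*1.5625)
cv2.imwrite('pics/w3b.png',cv2.resize(cv2.imread('pics/w3.png'),(800,600),interpolation=cv2.INTER_CUBIC))
E
```

```text
t: 5.05
ee_pos: [541.3, -49.3, 239.6]
orientation: [-2.186, -2.256, 0.0]
ft_force: [0.8, 0.5, -0.4]
width: 7.5
grasp_force: 30.0
[541.27280337 -49.27536554 239.59869822] 7.5273725594046095
[405.70270297 189.89212439]
```

View pics/w3b.png

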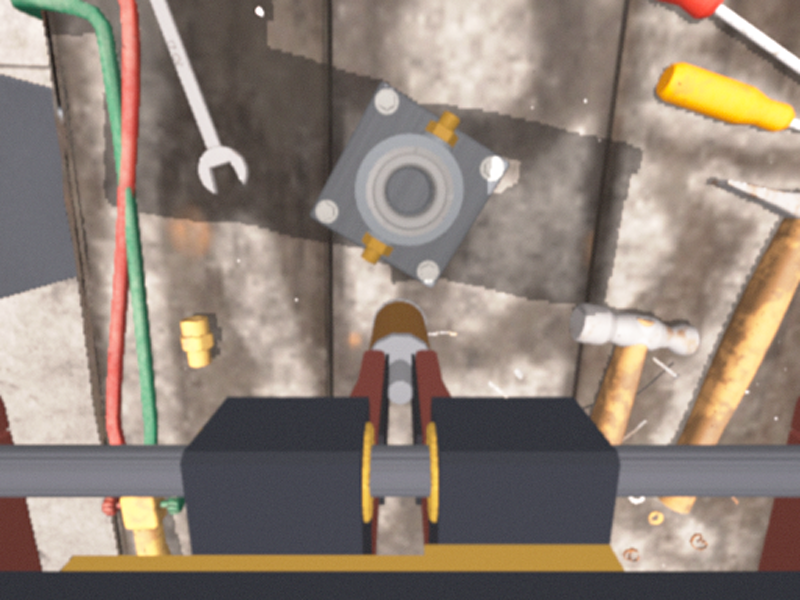

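The wrist view shows the element held upright at (400,350) and the collar rim centred near (409,190). I'll refine both numerically.

```bash
python3 - <<'E'
from h import *
g=cv2.imread('pics/w3.png',0);d=np.load('pics/w3.npz')
G=cv2.resize(g,None,fx=4,fy=4,interpolation=cv2.INTER_CUBIC)[0:900,700:1400]
for r0,r1 in((55,75),(85,125),(125,150)):
    c=cv2.HoughCircles(cv2.GaussianBlur(G,(9,9),2),cv2.HOUGH_GRADIENT,1,200,param1=80,param2=20,minRadius=r0,maxRadius=r1)
    if c is not None:
        for q in c[0][:2]:
            u,v=(q[0]+700+.5)/4-.5,(q[1]+.5)/4-.5;print(q,(u,v),px('w3',u,v,82)[:2].round(2),px('w3',u,v,52)[:2].round(2))
print('f*',d['K'][0,0])
# element in hand: project body bottom far edge for offsets
o=status.get_obs();A=R.from_rotvec(o['orientation'])
for off in(-2,0,2):
    print(off,[ (proj('w3',o['ee_pos']+A.apply(p))*1.5625).round(1).tolist() for p in((13.5+off,0,89),(off-4.5,0,6),(off,13.5,89),(off,-13.5,89))])
e=g[180:240,256];print(list(enumerate(e,180))[5:22])
cv2.imwrite('pics/w3c.png',cv2.resize(cv2.imread('pics/w3.png')[60:270,190:330],(560,840))[:600])
print(g[205,225:290])
E
```

```text
[321.5 835.5  65.4] (np.float32(255.0), np.float32(208.5)) [541.36 -71.02] [541.61 -80.11]
f* 308.10294477212216
-2 [[399.6, 302.0], [399.8, 413.2], [426.4, 328.1], [372.7, 328.1]]
0 [[399.6, 298.1], [399.8, 407.8], [426.5, 324.3], [372.7, 324.3]]
2 [[399.6, 294.2], [399.8, 402.4], [426.6, 320.5], [372.6, 320.4]]
[(185, np.uint8(154)), (186, np.uint8(151)), (187, np.uint8(149)), (188, np.uint8(148)), (189, np.uint8(148)), (190, np.uint8(149)), (191, np.uint8(157)), (192, np.uint8(142)), (193, np.uint8(108)), (194, np.uint8(91)), (195, np.uint8(92)), (196, np.uint8(90)), (197, np.uint8(91)), (198, np.uint8(90)), (199, np.uint8(91)), (200, np.uint8(89)), (201, np.uint8(92))]
[172 182 188 196 202 206 205 204 204 202 200 197 198 188 141 101  84  87
  86  89  89  90  90  88  90  94  92  91  89  91  93  92  89  93  91  89
  90  90  91  89  91  90  87  88  84  92 122 152 153 150 149 154 155 158
 159 159 161 168 170 171 167 160 158 160 166]
```

```bash
python3 - <<'E'
from h import *
from scipy.optimize import least_squares
im=cv2.imread('pics/w3.png').astype(int);b,g,r=im[...,0],im[...,1],im[...,2]
# bronze mask
m=((r-b)>45).astype(np.uint8);m[:,:225]=0;m[:,290:]=0;m[:185]=0;m[245:]=0
pts=[]
for v in range(190,216):
    c=np.flatnonzero(m[v]); 
    if len(c)>3: pts.append((v,c.min(),c.max()))
print(pts)
# rings: radial gradient edges from approx centre
gg=cv2.GaussianBlur(cv2.imread('pics/w3.png',0),(0,0),0.8).astype(np.float32)
u0,v0=262,121.5
pol=cv2.warpPolar(gg,(200,72),(u0,v0),50,cv2.WARP_POLAR_LINEAR)  # rows=angle
print('median profile',np.median(pol,0)[::4].astype(int))
E
```

```text
[(193, np.int64(253), np.int64(258)), (194, np.int64(250), np.int64(261)), (195, np.int64(247), np.int64(263)), (196, np.int64(246), np.int64(264)), (197, np.int64(245), np.int64(265)), (198, np.int64(244), np.int64(266)), (199, np.int64(243), np.int64(267)), (200, np.int64(242), np.int64(268)), (201, np.int64(242), np.int64(269)), (202, np.int64(241), np.int64(269)), (203, np.int64(241), np.int64(269)), (204, np.int64(241), np.int64(270)), (205, np.int64(240), np.int64(270)), (206, np.int64(240), np.int64(270)), (207, np.int64(240), np.int64(271)), (208, np.int64(240), np.int64(271)), (209, np.int64(240), np.int64(271)), (210, np.int64(239), np.int64(272)), (211, np.int64(239), np.int64(272)), (212, np.int64(226), np.int64(288)), (213, np.int64(225), np.int64(287)), (214, np.int64(225), np.int64(288)), (215, np.int64(225), np.int64(273))]
median profile [124 124 124 124 124 124 124 123 123 123 123 122 121 118 115 117 130 147
 167 179 183 183 178 173 170 173 176 178 175 171 166 165 164 163 159 148
 132 123 122 121 121 121 121 121 121 121 120 121 121 122]
```

View pics/w3c.png

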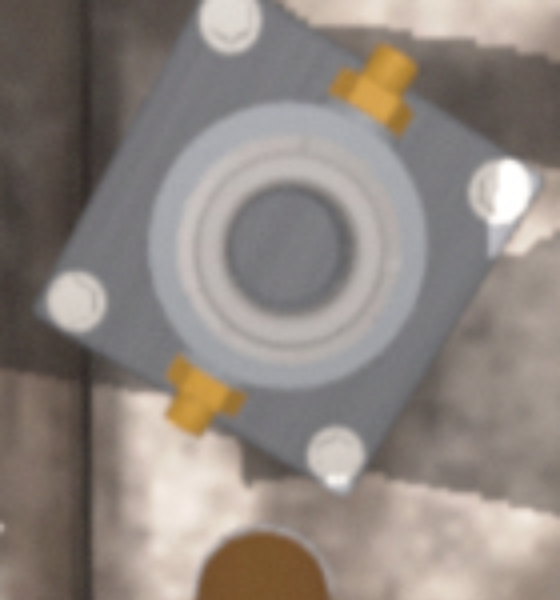

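```bash
cat > fit.py <<'E'
from h import *
from scipy.optimize import least_squares
def ring(f,c0,z,rad,lo,hi,sgn,n=90):
    "fit horizontal circle of known height: edges along rays in 3D"
    g=cv2.GaussianBlur(cv2.imread('pics/'+f+'.png',0),(0,0),.7).astype(np.float32)
    rs=np.arange(lo,hi,.1);P=[]
    for a in np.linspace(0,2*np.pi,n,endpoint=False):
        uv=np.array([proj(f,(c0[0]+r*np.cos(a),c0[1]+r*np.sin(a),z)) for r in rs]).astype(np.float32)
        s=cv2.remap(g,uv[None,:,0],uv[None,:,1],cv2.INTER_LINEAR)[0]
        d=sgn*np.gradient(s);i=d.argmax();P.append([c0[0]+rs[i]*np.cos(a),c0[1]+rs[i]*np.sin(a)])
    P=np.array(P)
    s=least_squares(lambda q:np.hypot(P[:,0]-q[0],P[:,1]-q[1])-q[2],[*c0,rad],loss='soft_l1',f_scale=.3)
    print(f,z,'centre',s.x[:2].round(2),'r',s.x[2].round(2),'want',rad,'rms',np.sqrt(np.mean(s.fun**2)).round(2));return s.x
E
python3 - <<'E'
from fit import *
c0=px('w3',262,121.6,82)[:2]
ring('w3',c0,82,15.5,11,20,1)
c1=px('w3',262,121,52)[:2]
ring('w3',c1,52,36.5,32,41,-1)
rows=[(193,253,258),(194,250,261),(195,247,263),(196,246,264),(197,245,265),(198,244,266),(199,243,267),(200,242,268),(201,242,269),(202,241,269),(203,241,269),(204,241,270)]
E_=np.array([(l-.5,v) for v,l,r in rows]+[(r+.5,v) for v,l,r in rows])
d=np.load('pics/w3.npz');o=status.get_obs();A=R.from_rotvec(o['orientation'])
t=np.linspace(0,2*np.pi,181)
def res(q,z=None):
    z=q[2] if z is None else z
    P=[proj('w3',o['ee_pos']+A.apply((q[0]+13.5*np.cos(a),q[1]+13.5*np.sin(a),z)) )for a in t]
    c=np.array(P,np.float32).reshape(-1,1,2)
    return [cv2.pointPolygonTest(c,(float(u),float(v)),True) for u,v in E_]
s=least_squares(lambda q:res(q,89),[0,0],diff_step=.01,x_scale=1);print(s.x,s.cost)
s=least_squares(res,[0.1,0.1,89],diff_step=.01);print(s.x,s.cost)
E
```

```text
w3 82 centre [545.2   14.69] r 15.67 want 15.5 rms 0.33
w3 52 centre [545.26  14.32] r 36.08 want 36.5 rms 0.31
[0. 0.] 47.24910516648632
[ -7.95689194  -0.47943961 114.54545249] 0.5972131171635744
```

```bash
python3 - <<'E'
from fit import *
g=cv2.GaussianBlur(cv2.imread('pics/w3.png',0),(0,0),.6).astype(np.float32)
# subpixel gradient edge along rays from (255.7,207) outwards, upper half
P=[]
for a in np.radians(np.arange(15,166,5)):
    r=np.arange(9,22,.1);uv=np.c_[255.7+r*np.cos(a),207-r*np.sin(a)].astype(np.float32)
    s=cv2.remap(g,uv[None,:,0],uv[None,:,1],1)[0];P.append(uv[np.gradient(s).argmax()])
P=np.array(P);print(P[::5].round(1).tolist())
o=status.get_obs();A=R.from_rotvec(o['orientation']);t=np.linspace(0,2*np.pi,181)
def res(q,z):
    c=np.array([proj('w3',o['ee_pos']+A.apply((q[0]+q[2]*np.cos(a),q[1]+q[2]*np.sin(a),z)))for a in t],np.float32).reshape(-1,1,2)
    return [cv2.pointPolygonTest(c,(float(u),float(v)),True) for u,v in P]
for z in(80,89,98):
    s=least_squares(lambda q:res(q,z),[-1.,.5,13.5],diff_step=.02);print(z,s.x.round(2),s.cost)
E
```

```text
[[270.79998779296875, 203.0], [266.6000061035156, 197.89999389648438], [261.70001220703125, 194.0], [255.6999969482422, 192.8000030517578], [248.8000030517578, 192.10000610351562], [243.6999969482422, 196.89999389648438], [239.89999389648438, 202.8000030517578]]
80 [ 2.17 -0.79 12.22] 2.4137049519301303
89 [-0.54 -0.81 12.72] 2.4136982124310626
98 [-3.27 -0.83 13.21] 2.413708538080256
```

```bash
python3 -c "
from h import *
plan((545.6,15.2,190),.03)"
```

```text
yaw now 0.032 q6 -0.145 t 5.1 pos [541.3 -49.4 239.7]
row [64.44  6.31 49.68] [-0.    -0.     0.002]
```

```bash
python3 -m inch '[[[25,3,0,0,0,0,0],[55,6.3,15,0,0,0,0],[64.4,6.3,45,0,0,0,0],[64.4,6.3,50,0,0,0,0],[64.4,6.3,50,0,0,0,0],[64.4,6.3,50,0,0,0,0]]]'; python3 -c "
from h import *
plan((545.6,15.2,170),.03)"
```

```text
t: 5.7
ee_pos: [546.3, 13.7, 190.6]
orientation: [2.187, 2.254, 0.001]
ft_force: [-0.0, -0.6, -0.7]
width: 8.1
grasp_force: 30.0
yaw now 0.03 q6 -0.026 t 5.7 pos [546.3  13.7 190.6]
row [ 1.52 -0.7  20.57] [ 0.001  0.    -0.   ]
```

```bash
python3 -m inch '[[[0.3,0,5,0,0,0,0],[0.3,0,8,0,0,0,0],[0.3,0,8,0,0,0,0],[0.3,0,8,0,0,0,0]]]'; python3 -c "
from h import *
plan((545.6,15.2,170),.03)"
```

```text
t: 6.1
ee_pos: [545.8, 14.1, 181.8]
orientation: [2.188, 2.254, 0.0]
ft_force: [-0.1, 0.3, 0.6]
width: 8.3
grasp_force: 30.0
yaw now 0.03 q6 -0.026 t 6.1 pos [545.8  14.1 181.8]
row [ 1.07 -0.18 11.81] [ 0.  0. -0.]
```

Foot is at about 88. Add 0.8 mm in tool x and go down into the mouth in steps.

```bash
python3 -m inch '[[[0.8,0,4,0,0,0,0],[0.8,0,8,0,0,0,0],[0.8,0,12,0,0,0,0],[0.8,0,15,0,0,0,0],[0.8,0,18,0,0,0,0],[0.8,0,20,0,0,0,0],[0.8,0,20,0,0,0,0]]]'; python3 -c "
from h import *
plan((545.6,15.2,170),.03);print(status.get_obs()['moment'])"
```

```text
t: 6.8
ee_pos: [545.6, 15.2, 161.4]
orientation: [-2.188, -2.254, 0.001]
ft_force: [-0.6, 0.0, -0.2]
width: 7.8
grasp_force: 30.0
yaw now 0.03 q6 -0.024 t 6.8 pos [545.6  15.2 161.4]
row [ 0.01  0.02 -8.65] [-0.001 -0.     0.   ]
[-0.0387961   0.04893622  0.02350823]
```

```bash
python3 -m inch '[[[0,0,6,0,0,0,0],[0,0,12,0,0,0,0],[0,0,20,0,0,0,0],[0,0,28,0,0,0,0],[0,0,36,0,0,0,0],[0,0,43,0,0,0,0],[0,0,49,0,0,0,0],[0,0,52,0,0,0,0],[0,0,52,0,0,0,0]]]'; python3 -c "
from h import *
plan((545.6,15.2,103.5),.03);print(status.get_obs()['moment'])"
```

```text
t: 7.7
ee_pos: [545.5, 15.2, 109.2]
orientation: [-2.187, -2.254, 0.001]
ft_force: [-0.1, -0.7, -0.9]
width: 7.9
grasp_force: 30.0
yaw now 0.03 q6 -0.024 t 7.7 pos [545.5  15.2 109.2]
row [0.03 0.11 5.69] [-0.001  0.    -0.   ]
[-0.06952181  0.04928513 -0.02602801]
```

```bash
python3 -m inch '[[[0,0,1.5,0,0,0,0],[0,0,3,0,0,0,0],[0,0,4,0,0,0,0],[0,0,5,0,0,0,0],[0,0,5.3,0,0,0,0],[0,0,5.6,0,0,0,0],[0,0,5.6,0,0,0,0]]]'
```

```text
t: 8.4
ee_pos: [545.7, 15.2, 104.1]
orientation: [2.188, 2.254, 0.0]
ft_force: [0.5, -0.6, -1.4]
width: 7.9
grasp_force: 30.0
```

```bash
python3 -m inch '[[[0,0,0.4,0,0,0,0],[0,0,0.8,0,0,0,0],[0,0,0.8,0,0,0,0]]]'
```

```text
t: 8.7
ee_pos: [545.8, 15.2, 103.3]
orientation: [2.188, 2.254, 0.0]
ft_force: [-0.1, -0.1, -0.2]
width: 7.6
grasp_force: 30.0
```

```bash
python3 -m inch '[[[0,0,0.3,0,0,0,0],[0,0,0.6,0,0,0,0],[0,0,0.6,0,0,0,0]]]'
```

```text
t: 9.0
ee_pos: [546.2, 15.2, 103.3]
orientation: [2.187, 2.254, 0.001]
ft_force: [-0.5, 0.6, 5.3]
width: 8.0
grasp_force: 30.0
```

Contact at the expected seat height (103.3). Release and rise.

```bash
python3 -m inch '[[[0,0,0,0,0,0,15],[0,0,0,0,0,0,30],[0,0,0,0,0,0,30],[0,0,0,0,0,0,30],[0,0,-10,0,0,0,30],[0,0,-40,0,0,0,30],[0,0,-85,0,0,0,60],[0,0,-120,0,0,0,60],[0,0,-136,0,0,0,60],[0,0,-136,0,0,0,60]]]'; python3 -c "
from h import *
plan((481,-273,240),-.5)"
```

```text
t: 10.0
ee_pos: [547.4, 15.2, 242.1]
orientation: [2.185, 2.251, 0.007]
ft_force: [0.2, 0.3, -0.9]
width: 52.0
grasp_force: 0.0
yaw now 0.03 q6 -0.024 t 10.0 pos [547.4  15.2 242.1]
row [-286.07  -75.01    1.66] [ 0.006 -0.001  0.53 ]
```

```bash
python3 -m inch '[[[-286,-75,1,0,0,0.53,60],[-286,-75,1,0,0,0.53,60],[-286,-75,1,0,0,0.53,60],[-286,-75,1,0,0,0.53,60],[-286,-75,1,0,0,0.53,60],[-286,-75,1,0,0,0.53,60],[-286,-75,1,0,0,0.53,60],[-286,-75,1,0,0,0.53,60],[-286,-75,1,0,0,0.53,60],[-286,-75,1,0,0,0.53,60]]]'; python3 - <<'E'
from h import *
print(status.get_obs()['ee_pos'])
snap('wrist','w4');print(proj('w4',(481,-273,37))*1.5625)
u,v=proj('w4',(481,-273,25)).astype(int);print(u,v)
im=cv2.imread('pics/w4.png')[v-60:v+60,u-75:u+75];cv2.imwrite('pics/w4b.png',cv2.resize(im,(750,600),interpolation=cv2.INTER_CUBIC))
E
```

```text
t: 11.0
ee_pos: [479.6, -271.5, 237.3]
orientation: [-2.7, -1.605, 0.0]
ft_force: [0.2, 0.9, -0.5]
width: 52.8
grasp_force: 0.0
[ 479.5656599  -271.45584149  237.32381859]
[402.39410266 280.97766313]
257 177
```

View pics/w4b.png

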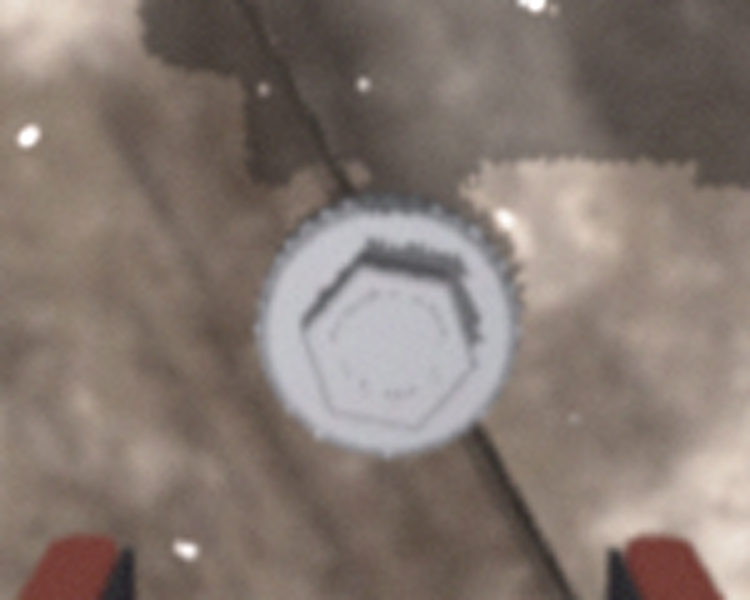

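The crop shows the cap's hex corners at (368,260), (448,282), (474,366), (416,428), (335,410) and (304,325).

```bash
python3 - <<'E'
from fit import *
C=np.array([(368,260),(448,282),(474,366),(416,428),(335,410),(304,325)])/5-.4+[182,117]
P=np.array([px('w4',u,v,37)[:2] for u,v in C]);c=P.mean(0);d=P-c
print('hex centre',c,'R',np.hypot(*d.T).round(1),'want 20.8')
a=np.angle(np.sum(np.exp(6j*np.arctan2(d[:,1],d[:,0]))))/6
print('corner ang mod60',a,'flat normals',[(a+np.pi/6+k*np.pi/3) for k in range(-3,3)])
ring('w4',c,19,32.5,28,38,-1)
E
```

```text
hex centre [ 479.95933954 -280.27772554] R [20.4 19.5 19.6 20.3 19.8 20.3] want 20.8
corner ang mod60 0.3244655353409318 flat normals [np.float64(-2.2935283426505624), np.float64(-1.2463307914539645), np.float64(-0.199133240257367), np.float64(0.8480643109392306), np.float64(1.8952618621358281), np.float64(2.942459413332426)]
w4 19 centre [ 478.78 -280.92] r 29.47 want 32.5 rms 0.85
```

```bash
python3 -c "
from h import *
plan((480,-280.3,80),-1.246)"
```

```text
yaw now -0.498 q6 -0.039 t 11.05 pos [ 479.6 -271.5  237.5]
row [ -7.56   4.6  157.46] [-0.001  0.     0.748]
```

```bash
python3 -m inch '[[[-7.6,4.6,40,0,0,0.13,60],[-7.6,4.6,85,0,0,0.27,60],[-7.6,4.6,125,0,0,0.41,60],[-7.6,4.6,150,0,0,0.55,60],[-7.6,4.6,160,0,0,0.69,60],[-7.6,4.6,160,0,0,0.748,60],[-7.6,4.6,160,0,0,0.748,60],[-7.6,4.6,160,0,0,0.748,60]]]';python3 -c "
from h import *
plan((480,-280.3,40.5),-1.246)"
```

```text
t: 11.85
ee_pos: [480.3, -281.2, 77.9]
orientation: [3.1, 0.51, 0.001]
ft_force: [-0.2, -0.7, 0.1]
width: 52.8
grasp_force: 0.0
yaw now -1.245 q6 0.694 t 11.85 pos [ 480.3 -281.2   77.9]
row [ 3.000e-02 -9.600e-01  3.741e+01] [ 0.    -0.     0.001]
```

Descend, close (centring along one axis), reopen.

```bash
python3 -m inch '[[[0,-0.5,25,0,0,0,60],[0,-0.5,37,0,0,0,60],[0,-0.5,37,0,0,0,60],[0,-0.5,37,0,0,0,38],[0,-0.5,37,0,0,0,20],[0,-0.5,37,0,0,0,20],[0,-0.5,37,0,0,0,20],[0,-0.5,37,0,0,0,20],[0,-0.5,37,0,0,0,20]]]';python3 -c "
from h import *
plan((480,-280.3,40.5),-1.246)"
```

```text
t: 12.75
ee_pos: [480.0, -281.6, 41.4]
orientation: [3.1, 0.505, 0.001]
ft_force: [-0.5, 0.5, 6.3]
width: 35.9
grasp_force: 29.9
yaw now -1.248 q6 0.696 t 12.75 pos [ 480.  -281.6   41.4]
row [ 0.39 -1.24  0.89] [ 0.001 -0.001 -0.002]
```

```bash
python3 -m inch '[[[0,0,0,0,0,0,60],[0,0,0,0,0,0,60],[0,0,0,0,0,0,60],[0,0,0,0,0,-0.15,60],[0,0,0,0,0,-0.3,60],[0,0,0,0,0,-0.45,60],[0,0,0,0,0,-0.6,60],[0,0,0,0,0,-0.75,60],[0,0,0,0,0,-0.9,60],[0,0,0,0,0,-1.047,60],[0,0,0,0,0,-1.047,60],[0,0,0,0,0,-1.047,60],[0,0,0,0,0,-1.047,20],[0,0,0,0,0,-1.047,20],[0,0,0,0,0,-1.047,20],[0,0,0,0,0,-1.047,20],[0,0,0,0,0,-1.047,20],[0,0,0,0,0,-1.047,20]]]';python3 -c "
from h import *
plan((480,-280.3,40.5),-.199)"
```

```text
t: 14.55
ee_pos: [479.6, -281.3, 40.7]
orientation: [-2.433, -1.987, 0.0]
ft_force: [-0.3, 0.1, -1.3]
width: 35.9
grasp_force: 30.0
yaw now -0.201 q6 -0.351 t 14.55 pos [ 479.6 -281.3   40.7]
row [1.1  0.23 0.17] [-0.    -0.    -0.002]
```

```bash
python3 -m inch '[[[0,0,-5,0,0,0,20],[0,0,-20,0,0,0,20],[0,0,-60,0,0,0,20],[0,0,-105,0,0,0,20],[0,0,-145,0,0,0,20],[20,0,-170,0,0,0,20],[60,2,-179,0,0,0,20],[105,3,-179,0,0,0,20],[150,4,-179,0,0,0,20],[190,5,-179,0,0,0,20],[217,5.3,-179,0,0,0,20],[227,5.3,-179,0,0,0,20],[227,5.3,-179,0,0,0,20],[227,5.3,-179,0,0,0,20],[227,5.3,-179,0,0,0,20]]]'; python3 - <<'E'
from fit import *
print(status.get_obs()['ft_force'])
snap('wrist','w5')
ring('w5',(545.2,14.6),82,15.5,11,20,1);ring('w5',(545.2,14.6),52,36.5,32,41,-1)
cv2.imwrite('pics/w5b.png',cv2.resize(cv2.imread('pics/w5.png'),(640,480)))
plan((545.6,13.6,125),-.199)
E
```

```text
t: 16.05
ee_pos: [529.9, -61.1, 219.9]
orientation: [2.434, 1.986, -0.0]
ft_force: [-0.0, 0.8, -1.2]
width: 35.6
grasp_force: 30.0
[-8.41232022e-04  8.37433542e-01 -1.17739302e+00]
w5 82 centre [545.31  14.81] r 15.89 want 15.5 rms 0.29
w5 52 centre [545.38  14.2 ] r 36.06 want 36.5 rms 0.3
yaw now -0.203 q6 0.066 t 16.1 pos [529.9 -61.2 219.8]
row [76.41  0.37 94.75] [-0.     0.    -0.004]
```

View pics/w5b.png

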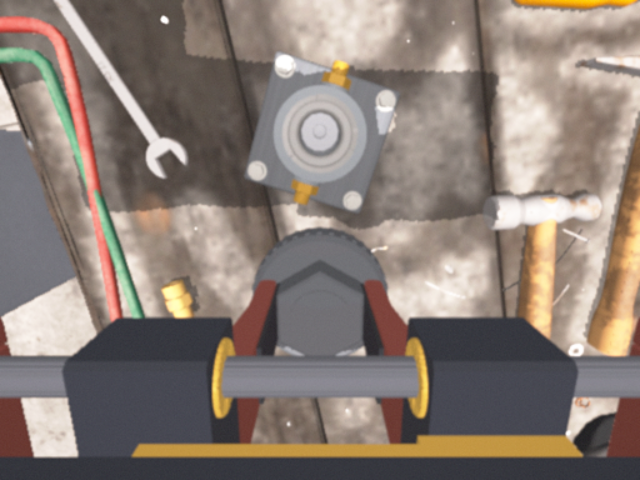

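The pot centre repeats at (545.3,14.5) and the stem is visible inside the bore, so the element is seated. The cap is held squarely. Move over the pot.

```bash
python3 -m inch '[[[20,0,0,0,0,0,20],[50,0.3,0,0,0,0,20],[72,0.3,30,0,0,0,20],[76.5,0.3,70,0,0,0,20],[76.5,0.3,88,0,0,0,20],[76.5,0.3,94.5,0,0,0,20],[76.5,0.3,94.5,0,0,0,20],[76.5,0.3,94.5,0,0,0,20],[76.5,0.3,94.5,0,0,0,20]]]'; python3 -c "
from h import *
plan((545.5,13.8,119),-.203);print(status.get_obs()['ft_force'],status.get_obs()['moment'])"
```

```text
t: 17.0
ee_pos: [546.6, 14.5, 126.5]
orientation: [2.433, 1.986, 0.003]
ft_force: [0.4, -0.2, -2.1]
width: 36.0
grasp_force: 30.0
yaw now -0.202 q6 0.206 t 17.0 pos [546.6  14.5 126.5]
row [-0.92 -0.99  7.47] [ 0.002 -0.     0.001]
[ 0.39506946 -0.16010692 -2.07313352] [-0.04142193  0.05545336 -0.00675191]
```

```bash
python3 -m inch '[[[0,0,3,0,0,0,20],[0,0,6,0,0,0,20],[0,0,6,0,0,0,20],[0,0,6,0,0,0,20],[0,0,6,0,0,0,20]]]'; python3 -c "
from h import *
plan((545.5,13.8,117),-.203);print(status.get_obs()['ft_force'],status.get_obs()['moment'])"
```

```text
t: 17.5
ee_pos: [545.7, 15.0, 119.2]
orientation: [2.433, 1.987, 0.0]
ft_force: [0.2, 0.0, -0.9]
width: 36.0
grasp_force: 30.0
yaw now -0.201 q6 0.207 t 17.5 pos [545.7  15.  119.2]
row [-1.18  0.04  2.21] [0.    0.    0.002]
[ 0.20470431  0.04116801 -0.89984452] [-0.07429956  0.08232917 -0.047932  ]
```

```bash
python3 -m inch '[[[-1,0,0,0,0,0,20],[-1,0,1,0,0,0,20],[-1,0,2,0,0,0,20],[-1,0,2,0,0,0,20],[-1,0,2,0,0,0,20]]]'; python3 -c "
from h import *
plan((545.5,13.8,117),-.203);print(status.get_obs()['ft_force'],status.get_obs()['moment'])"
```

```text
t: 18.0
ee_pos: [545.4, 14.0, 117.1]
orientation: [-2.433, -1.987, 0.0]
ft_force: [-1.5, -0.4, -1.3]
width: 36.0
grasp_force: 30.0
yaw now -0.201 q6 0.205 t 18.0 pos [545.4  14.  117.1]
row [-0.14  0.11  0.1 ] [-0.     0.     0.002]
[-1.54989376 -0.41914587 -1.25143317] [-0.01904043  0.07384671 -0.04166296]
```

```bash
python3 -m inch '[[[0,0,0.8,0,0,0,20],[0,0,1.5,0,0,0,20],[0,0,1.5,0,0,0,20],[0,0,1.5,0,0,0,20]]]'; python3 -m inch '[[[0,0,0.8,0,0,0,20],[0,0,1.5,0,0,0,20],[0,0,1.5,0,0,0,20]]]'
```

```text
t: 18.4
ee_pos: [545.5, 14.0, 115.6]
orientation: [-2.433, -1.987, 0.0]
ft_force: [0.1, -0.4, -0.6]
width: 35.8
grasp_force: 30.0
t: 18.7
ee_pos: [545.4, 14.0, 114.1]
orientation: [-2.433, -1.987, 0.0]
ft_force: [0.7, -0.3, -2.3]
width: 36.0
grasp_force: 30.0
```

```bash
python3 -c "
from h import *
o=status.get_obs();print(o['ee_pos'],o['ft_force'],o['moment'])"
```

```text
[545.37508758  13.95272654 114.0525668 ] [ 0.74116207 -0.25124625 -2.29824599] [-0.02655095  0.0951483  -0.01846315]
```

```bash
python3 -m inch '[[[0,0,0.5,0,0,0,20],[0,0,1,0,0,0,20],[0,0,1,0,0,0,20]]]'; python3 -c "
from h import *
o=status.get_obs();print(o['ee_pos'],o['ft_force'],o['moment'])"
```

```text
t: 19.0
ee_pos: [545.5, 13.9, 113.6]
orientation: [2.433, 1.987, 0.0]
ft_force: [-1.4, -0.8, 5.1]
width: 35.9
grasp_force: 30.0
[545.54527028  13.94494153 113.58453861] [-1.42357946 -0.7612465   5.14276322] [-0.04307184  0.50007479 -0.0257448 ]
```

Lugs are on a thread, about 0.7 rad from the start. Turn back, following the climb.

```bash
python3 -m inch '[[[0,0,-0.15,0,0,-0.05,20],[0,0,-0.29,0,0,-0.1,20],[0,0,-0.44,0,0,-0.15,20],[0,0,-0.58,0,0,-0.2,20],[0,0,-0.58,0,0,-0.2,20]]]'; python3 -c "
from h import *
plan((545.5,13.8,117),-.203);o=status.get_obs();print(o['ft_force'],o['moment'])"
```

```text
t: 19.5
ee_pos: [546.1, 14.0, 114.2]
orientation: [2.221, 2.22, 0.002]
ft_force: [0.1, 1.2, 2.9]
width: 35.6
grasp_force: 30.0
yaw now -0.001 q6 0.004 t 19.5 pos [546.1  14.  114.2]
row [-0.24 -0.56 -2.83] [ 0.001 -0.     0.202]
[0.05847274 1.17762086 2.85207758] [0.11890521 0.08733955 0.00967911]
```

```bash
python3 -m inch '[[[0,0,-0.1,0,0,-0.05,20],[0,0,-0.25,0,0,-0.1,20],[0,0,-0.38,0,0,-0.15,20],[0,0,-0.52,0,0,-0.2,20],[0,0,-0.67,0,0,-0.25,20],[0,0,-0.67,0,0,-0.25,20]]]'; python3 -c "
from h import *
plan((545.5,13.8,117),-.203);o=status.get_obs();print(o['ft_force'],o['moment'])"
```

```text
t: 20.1
ee_pos: [545.2, 13.9, 114.1]
orientation: [-1.929, -2.479, 0.001]
ft_force: [0.4, -0.1, -0.6]
width: 36.0
grasp_force: 30.0
yaw now 0.248 q6 -0.244 t 20.1 pos [545.2  13.9 114.1]
row [-0.19  0.23 -2.85] [-0.     0.     0.451]
[ 0.42689353 -0.11992304 -0.57893142] [-0.04589282  0.01939464 -0.02579605]
```

```bash
python3 -m inch '[[[0,0,0.5,0,0,0,20],[0,0,1,0,0,0,20],[0,0,1.5,0,0,0,20],[0,0,1.5,0,0,0,20]]]'; python3 -c "
from h import *
o=status.get_obs();print(o['ee_pos'],o['ft_force'],o['moment'])"
```

```text
t: 20.5
ee_pos: [545.4, 13.9, 112.8]
orientation: [-1.929, -2.479, 0.0]
ft_force: [-1.1, 0.6, -1.7]
width: 35.8
grasp_force: 30.0
[545.40746885  13.93219515 112.81291261] [-1.08348056  0.63588906 -1.72535719] [-0.04107947  0.06310933 -0.01228519]
```

Free fall, so it dropped past the start. Keep lowering.

```bash
python3 -m inch '[[[0,0,0.5,0,0,0,20],[0,0,1,0,0,0,20],[0,0,1.4,0,0,0,20],[0,0,1.4,0,0,0,20]]]'; python3 -c "
from h import *
o=status.get_obs();print(o['ee_pos'],o['ft_force'],o['moment'])"
```

```text
t: 20.9
ee_pos: [545.6, 13.9, 112.1]
orientation: [1.928, 2.48, 0.0]
ft_force: [-2.0, -0.0, 5.4]
width: 35.8
grasp_force: 30.0
[545.55917922  13.94733791 112.11561293] [-1.9634163  -0.01765597  5.36133954] [-0.10390936  0.49673788 -0.00346659]
```

The drop was only about 2.9 mm (the rib's height, landing at L≈8.2), so this is the thread just beyond a rib, not the gap. Keep turning back, following the climb.

```bash
python3 -m inch '[[[0,0,-0.1,0,0,-0.05,20],[0,0,-0.27,0,0,-0.1,20],[0,0,-0.41,0,0,-0.15,20],[0,0,-0.41,0,0,-0.15,20]]]'; python3 -c "
from h import *
plan((545.5,13.8,117),-.203);o=status.get_obs();print(o['ft_force'],o['moment'])"
```

```text
t: 21.3
ee_pos: [545.6, 14.2, 112.6]
orientation: [1.736, 2.618, 0.001]
ft_force: [-1.9, 0.9, 5.7]
width: 35.5
grasp_force: 30.0
yaw now 0.4 q6 -0.396 t 21.3 pos [545.6  14.2 112.6]
row [-0.29 -0.27 -4.44] [ 0.    -0.     0.603]
[-1.88440529  0.89389787  5.72492506] [0.12357477 0.46666136 0.003104  ]
```

```bash
python3 -m inch '[[[0,0,-0.15,0,0,-0.05,20],[0,0,-0.29,0,0,-0.1,20],[0,0,-0.44,0,0,-0.15,20],[0,0,-0.58,0,0,-0.2,20],[0,0,-0.73,0,0,-0.25,20],[0,0,-0.88,0,0,-0.3,20],[0,0,-1.03,0,0,-0.35,20],[0,0,-1.18,0,0,-0.4,20],[0,0,-1.33,0,0,-0.45,20],[0,0,-1.47,0,0,-0.5,20],[0,0,-1.47,0,0,-0.5,20]]]'; python3 -c "
from h import *
plan((545.5,13.8,117),-.203);o=status.get_obs();print(o['ft_force'],o['moment'])"
```

```text
t: 22.4
ee_pos: [545.5, 14.1, 114.0]
orientation: [1.034, 2.967, 0.0]
ft_force: [-2.9, 1.0, 6.5]
width: 36.0
grasp_force: 30.0
yaw now 0.9 q6 -0.896 t 22.4 pos [545.5  14.1 114. ]
row [-0.19 -0.19 -3.  ] [ 0.    -0.     1.103]
[-2.86552366  0.96384158  6.45077648] [ 0.05716738  0.47088589 -0.02471874]
```

```bash
python3 -m inch '[[[0,0,-0.15,0,0,-0.05,20],[0,0,-0.29,0,0,-0.1,20],[0,0,-0.44,0,0,-0.15,20],[0,0,-0.58,0,0,-0.2,20],[0,0,-0.75,0,0,-0.25,20],[0,0,-0.75,0,0,-0.25,20]]]'
```

```text
t: 23.0
ee_pos: [545.5, 14.0, 114.7]
orientation: [0.656, 3.072, 0.0]
ft_force: [-2.5, 0.7, 6.0]
width: 36.0
grasp_force: 30.0
```

```bash
python3 -m inch '[[[0,0,-0.15,0,0,-0.05,20],[0,0,-0.29,0,0,-0.1,20],[0,0,-0.29,0,0,-0.1,20]]]'
```

```text
t: 23.3
ee_pos: [545.4, 14.0, 115.0]
orientation: [-0.501, -3.101, -0.0]
ft_force: [-2.0, 0.4, 5.1]
width: 35.8
grasp_force: 30.0
```

```bash
python3 -m inch '[[[0,0,-0.12,0,0,-0.05,20],[0,0,-0.25,0,0,-0.1,20],[0,0,-0.25,0,0,-0.1,20]]]'
```

```text
t: 23.6
ee_pos: [545.5, 14.0, 115.3]
orientation: [0.346, 3.122, 0.0]
ft_force: [-2.5, -0.1, 5.8]
width: 36.0
grasp_force: 30.0
```

```bash
python3 -m inch '[[[0,0,-0.14,0,0,-0.05,20],[0,0,-0.14,0,0,-0.05,20]]]'
```

```text
t: 23.8
ee_pos: [545.6, 14.0, 115.4]
orientation: [0.269, 3.13, 0.0]
ft_force: [-1.9, -0.1, 6.3]
width: 35.8
grasp_force: 30.0
```

```bash
python3 -m inch '[[[0,0,-0.1,0,0,-0.05,20],[0,0,-0.1,0,0,-0.05,20]]]'
```

```text
t: 24.0
ee_pos: [545.7, 14.0, 115.5]
orientation: [0.191, 3.135, 0.0]
ft_force: [-0.6, 0.7, 5.1]
width: 36.1
grasp_force: 30.0
```

```bash
python3 -m inch '[[[0,0,-0.1,0,0,-0.05,20],[0,0,-0.1,0,0,-0.05,20]]]'
```

```text
t: 24.2
ee_pos: [545.9, 14.0, 115.5]
orientation: [0.113, 3.139, 0.0]
ft_force: [-1.0, 0.4, 5.2]
width: 36.1
grasp_force: 30.0
```

```bash
python3 -m inch '[[[0,0,0,0,0,-0.04,20],[0,0,0,0,0,-0.04,20]]]'
```

```text
t: 24.4
ee_pos: [545.9, 14.1, 115.3]
orientation: [0.052, 3.14, 0.0]
ft_force: [0.2, 0.9, 4.4]
width: 35.4
grasp_force: 30.0
```

```bash
python3 -m inch '[[[0,0,0,0,0,-0.04,20],[0,0,0,0,0,-0.04,20]]]'
```

```text
t: 24.6
ee_pos: [545.9, 14.0, 115.2]
orientation: [-0.011, 3.141, 0.0]
ft_force: [0.7, 1.0, 3.4]
width: 35.7
grasp_force: 30.0
```

```bash
python3 -m inch '[[[0,0,0.05,0,0,-0.04,20],[0,0,0.05,0,0,-0.04,20]]]'; python3 -c "
from h import *
o=status.get_obs();print(o['ft_force'],o['moment'])"
```

```text
t: 24.8
ee_pos: [545.2, 13.8, 114.6]
orientation: [0.073, -3.14, 0.0]
ft_force: [-1.0, -0.4, -1.7]
width: 35.6
grasp_force: 30.0
[-1.02491624 -0.35575898 -1.65000515] [0.04999367 0.05100459 0.04123451]
```

Drop felt (force gone). Add a little back turn for clearance and lower into the gap.

```bash
python3 -m inch '[[[0,0,0.3,0,0,-0.03,20],[0,0,1,0,0,-0.06,20],[0,0,1.8,0,0,-0.06,20],[0,0,2.6,0,0,-0.06,20],[0,0,2.6,0,0,-0.06,20]]]'
```

```text
t: 25.3
ee_pos: [545.3, 14.0, 112.2]
orientation: [0.169, -3.137, 0.0]
ft_force: [-0.2, 0.3, -0.5]
width: 35.6
grasp_force: 30.0
```

```bash
python3 -m inch '[[[0,0,0.5,0,0,0,20],[0,0,1,0,0,0,20],[0,0,1,0,0,0,20]]]'; python3 -c "
from h import *
plan((545.5,13.8,117),1.6);o=status.get_obs();print(o['ft_force'],o['moment'])"
```

```text
t: 25.6
ee_pos: [545.4, 13.9, 111.3]
orientation: [0.17, -3.137, -0.0]
ft_force: [0.5, -0.2, -1.5]
width: 35.4
grasp_force: 30.0
yaw now 1.679 q6 -1.675 t 25.6 pos [545.4  13.9 111.3]
row [-0.04 -0.15 -5.67] [ 0.    -0.     0.079]
[ 0.47324087 -0.18343671 -1.5418791 ] [0.02401057 0.03979442 0.00652109]
```

```bash
python3 -m inch '[[[0,0,0.5,0,0,0,20],[0,0,1,0,0,0,20],[0,0,1,0,0,0,20]]]'; python3 -c "
from h import *
o=status.get_obs();print(o['ft_force'],o['moment'])"
```

```text
t: 25.9
ee_pos: [545.5, 13.9, 110.4]
orientation: [-0.17, 3.137, 0.0]
ft_force: [0.2, 0.9, -0.8]
width: 35.4
grasp_force: 30.0
[ 0.15626242  0.86747586 -0.77656946] [0.08743104 0.04243171 0.00613341]
```

```bash
python3 -m inch '[[[0,0,0.4,0,0,0,20],[0,0,0.4,0,0,0,20]]]'; python3 -c "
from h import *
o=status.get_obs();print(o['ft_force'],o['moment'])"
```

```text
t: 26.1
ee_pos: [545.6, 14.0, 110.3]
orientation: [-0.17, 3.137, -0.0]
ft_force: [-0.7, 0.1, 3.2]
width: 35.7
grasp_force: 30.0
[-0.65079082  0.1443846   3.23549852] [-0.03036866  0.20040638 -0.00788071]
```

In the gap. Screw forward, following the sink.

```bash
python3 -m inch '[[[0,0,0.1,0,0,0.05,20],[0,0,0.22,0,0,0.1,20],[0,0,0.36,0,0,0.15,20],[0,0,0.5,0,0,0.2,20],[0,0,0.5,0,0,0.2,20]]]'; python3 -c "
from h import *
plan((545.5,13.8,117),1.6);o=status.get_obs();print(o['ft_force'],o['moment'])"
```

```text
t: 26.6
ee_pos: [545.8, 13.8, 109.7]
orientation: [0.145, 3.138, -0.0]
ft_force: [0.0, -0.6, 2.7]
width: 35.7
grasp_force: 30.0
yaw now 1.479 q6 -1.475 t 26.6 pos [545.8  13.8 109.7]
row [ 0.28 -0.04 -7.27] [-0.     0.001 -0.121]
[ 0.0469269  -0.60850771  2.72871795] [-0.15686884  0.04277654 -0.05933309]
```

Tracks the helix with light force and low torque.

```bash
python3 -m inch '[[[0,0,0.14,0,0,0.05,20],[0,0,0.29,0,0,0.1,20],[0,0,0.43,0,0,0.15,20],[0,0,0.58,0,0,0.2,20],[0,0,0.72,0,0,0.25,20],[0,0,0.87,0,0,0.3,20],[0,0,0.87,0,0,0.3,20]]]'; python3 -c "
from h import *
plan((545.5,13.8,117),1.6);o=status.get_obs();print(o['ft_force'],o['moment'])"
```

```text
t: 27.3
ee_pos: [545.7, 13.9, 108.9]
orientation: [0.61, 3.081, 0.0]
ft_force: [-0.3, -1.6, 2.4]
width: 35.4
grasp_force: 30.0
yaw now 1.18 q6 -1.176 t 27.3 pos [545.7  13.9 108.9]
row [ 0.19 -0.15 -8.14] [ 0.     0.001 -0.42 ]
[-0.29665409 -1.56953341  2.3669243 ] [-0.2595062   0.0911021   0.00209877]
```

```bash
python3 -m inch '[[[0,0,0.14,0,0,0.05,20],[0,0,0.29,0,0,0.1,20],[0,0,0.43,0,0,0.15,20],[0,0,0.58,0,0,0.2,20],[0,0,0.72,0,0,0.25,20],[0,0,0.87,0,0,0.3,20],[0,0,1.02,0,0,0.35,20],[0,0,1.16,0,0,0.4,20],[0,0,1.16,0,0,0.4,20]]]'; python3 -c "
from h import *
plan((545.5,13.8,117),1.6);o=status.get_obs();print(o['ft_force'],o['moment'])"
```

```text
t: 28.2
ee_pos: [545.7, 13.8, 107.7]
orientation: [1.209, 2.899, 0.0]
ft_force: [-0.9, -1.6, 4.0]
width: 35.4
grasp_force: 30.0
yaw now 0.781 q6 -0.777 t 28.2 pos [545.7  13.8 107.7]
row [ 0.08 -0.14 -9.3 ] [ 0.     0.    -0.819]
[-0.89975687 -1.55246911  4.02653049] [-0.31328968  0.19347773 -0.07300794]
```

```bash
cat > m.py <<'E'
from h import *
o=status.get_obs();y=R.from_rotvec(o['orientation']).as_matrix()[:,1]
print('yaw',np.arctan2(y[1],y[0]).round(3),'z',o['ee_pos'][2].round(2),'Fz',o['ft_force'][2].round(1),'Mz',o['moment'][2].round(3))
E
python3 -m inch '[[[0,0,0.14,0,0,0.05,20],[0,0,0.25,0,0,0.1,20],[0,0,0.25,0,0,0.1,20]]]' >/dev/null; python3 m.py; python3 -m inch '[[[0,0,0.08,0,0,0.03,20],[0,0,0.15,0,0,0.06,20],[0,0,0.15,0,0,0.06,20]]]' >/dev/null; python3 m.py
```

```text
yaw 0.681 z 107.42 Fz 4.6 Mz -0.023
yaw 0.622 z 107.23 Fz 5.0 Mz 0.026
```

```bash
python3 -m inch '[[[0,0,0.06,0,0,0.025,20],[0,0,0.06,0,0,0.025,20]]]' >/dev/null; python3 m.py
```

```text
yaw 0.594 z 107.14 Fz 4.4 Mz 0.009
```

```bash
python3 -m inch '[[[0,0,0.06,0,0,0.025,20],[0,0,0.06,0,0,0.025,20]]]' >/dev/null; python3 m.py
```

```text
yaw 0.568 z 107.09 Fz 5.3 Mz 0.043
```

```bash
python3 -m inch '[[[0,0,0.06,0,0,0.02,20],[0,0,0.06,0,0,0.02,20]]]' >/dev/null; python3 m.py
```

```text
yaw 0.548 z 107.0 Fz 5.4 Mz -0.002
```

```bash
echo "import sys;sys.exit(int(abs(o['moment'][2])>.18 or o['ft_force'][2]>9))">>m.py
python3 -m inch '[[[0,0,0.06,0,0,0.02,20],[0,0,0.06,0,0,0.02,20]]]' >/dev/null; python3 m.py && python3 -m inch '[[[0,0,0.05,0,0,0.02,20],[0,0,0.05,0,0,0.02,20]]]' >/dev/null && python3 m.py && python3 -m inch '[[[0,0,0.05,0,0,0.02,20],[0,0,0.05,0,0,0.02,20]]]' >/dev/null && python3 m.py && python3 -m inch '[[[0,0,0.05,0,0,0.02,20],[0,0,0.05,0,0,0.02,20]]]' >/dev/null && python3 m.py
```

```text
yaw 0.528 z 106.96 Fz 5.4 Mz 0.048
yaw 0.508 z 106.91 Fz 4.7 Mz 0.004
yaw 0.488 z 106.82 Fz 4.8 Mz 0.11
yaw 0.469 z 106.79 Fz 6.2 Mz 0.129
```

```bash
python3 -m inch '[[[0,0,0.02,0,0,0.01,20],[0,0,0.02,0,0,0.01,20]]]' >/dev/null; python3 m.py && python3 -m inch '[[[0,0,0.02,0,0,0.01,20],[0,0,0.02,0,0,0.01,20]]]' >/dev/null && python3 m.py && python3 -m inch '[[[0,0,0.02,0,0,0.01,20],[0,0,0.02,0,0,0.01,20]]]' >/dev/null && python3 m.py
```

```text
yaw 0.459 z 106.75 Fz 6.2 Mz 0.257
```

```bash
python3 -m inch '[[[0,0,0,0,0,0.01,20],[0,0,0,0,0,0.01,20]]]' >/dev/null; python3 m.py
```

```text
yaw 0.449 z 106.74 Fz 6.5 Mz 0.345
```

```bash
python3 -m inch '[[[0,0,0,0,0,0.01,20],[0,0,0,0,0,0.01,20]]]' >/dev/null; python3 m.py; python3 -m inch '[[[0,0,-0.3,0,0,0,20],[0,0,-0.3,0,0,0,30],[0,0,-0.3,0,0,0,45],[0,0,-0.3,0,0,0,60],[0,0,-0.3,0,0,0,60],[0,0,-0.3,0,0,0,60],[0,0,-0.3,0,0,0,60]]]'; python3 m.py
```

```text
yaw 0.44 z 106.72 Fz 6.3 Mz 0.432
t: 31.5
ee_pos: [545.4, 13.9, 106.9]
orientation: [-1.685, -2.652, 0.0]
ft_force: [-0.1, -0.3, 0.7]
width: 52.8
grasp_force: 0.0
yaw 0.439 z 106.88 Fz 0.7 Mz 0.04
```

```bash
python3 -m inch '[[[0,0,-5,0,0,0,60],[0,0,-20,0,0,0,60],[0,0,-60,0,0,0,60],[0,0,-100,0,0,0,60],[-30,0,-120,0,0,0,60],[-60,0,-120,0,0,0,60],[-60,0,-120,0,0,0,60],[-60,0,-120,0,0,0,60],[-60,0,-120,0,0,0,60]]]'; python3 - <<'E'
from fit import *
snap('wrist','w6');snap('scene','scene1')
ring('w6',(545.3,14.4),85.2,32.5,28,37,-1)
a=cv2.resize(cv2.imread('pics/w6.png')[20:230,120:400],(400,300));u,v=proj('scene1',(545,14,60)).astype(int)
b=cv2.resize(cv2.imread('pics/scene1.png')[v-60:v+60,u-80:u+80],(400,300));cv2.imwrite('pics/fin.png',np.hstack([a,b]))
E
```

```text
t: 32.4
ee_pos: [570.2, -39.8, 226.5]
orientation: [-1.684, -2.651, 0.001]
ft_force: [-0.7, 0.6, -0.5]
width: 52.3
grasp_force: 0.0
w6 85.2 centre [543.8   16.57] r 30.99 want 32.5 rms 1.33
```

View pics/fin.png

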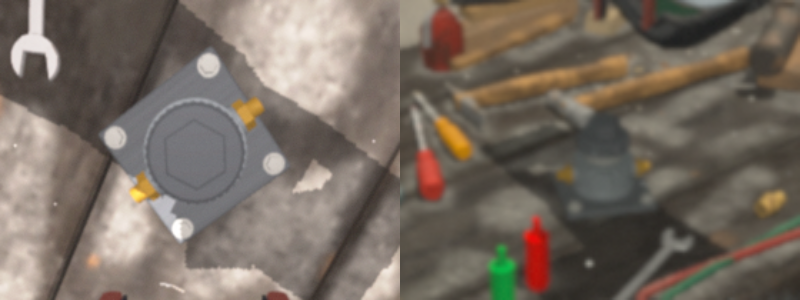

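The cap sits level and concentric on the pot, with the element inside. Torque rise, height (8.9 mm below the starts) and turn (1.16 rad from the drop) all agree with fully home.

```bash
python3 -c "
from workcell import ctrl
print(ctrl.close_job())"
```

```text
the job is handed in; nothing more can be done
None
```

The element is seated in the pot and the cap is screwed fully home against its stop and released; the bystanders were not touched, and I handed the job in at about 32 s with no verdict returned.

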